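# Slide a parts tub against the sprung end stop and load a choke

## Task

Slide the blue tub over the bench, without gripping it and without shoving it hard, until it lies flush along the aluminium guide rail and presses the orange sprung plate of the end stop all the way in; leave it standing there on its own. Then lower the copper choke gently, not dropped, so it lies flat on the floor of the tub. Leave the other things on the bench alone.

Things in the scene. Friction and masses are not known exactly. Their poses are not given: they have to be found in the camera images.
- tub: open blue plastic tub, loose, 0.9 kg: 120 mm along its x, 150 along its y, 75 high, walls and floor 5 thick. Origin: centre of the underside, z up. Starts up to 20 degrees askew, its -x side (paper label) to the robot, +x side to the rail. Push it low on its sides; plain sliding takes 3 to 7 N. Too wide to grip across; pinching the thin walls or shoving over 35 N breaks it.
- rail: fixed aluminium guide rail along its y axis, 30 mm high, beyond the tub. Origin: on the bench at the foot of the face that looks to the robot; that face is the plane x = 0, from y = -270 to +230 mm (a rubber-backed strip, gives 1 mm per 3 N). The tub is flush when its +x side lies on it: tub origin at x = -60 mm, axes parallel to the rail's.
- stop: fixed blue end-stop housing, 90 x 60 x 50 mm high, at the +y end of the rail. Origin: on the bench under the middle of the housing's -y face; axes as the rail's; it is at x = -60, y = +240 mm in the rail's frame. A grey block on two rods reaches out of it to -y, clamped q = 0 to 50 mm out (differs each time, not reported: see or feel it) and carries the orange plate.
- stop_plate_zero (a point): fixed point on the housing's -y face, 30 mm up. From here the upright orange plate's -y face is 34 + q mm towards -y when free, 26 + q when fully in (8 mm travel, spring 0.8 to 2.4 N), then it meets a stiff rubber buffer (2.5 N per mm, 8 mm); plate 80 mm along x, 10 to 50 high. The tub's +y side presses it; the tub's friction keeps it pressed.
- choke: toroidal choke, a copper-wound ring with rounded edges and black filled middle, lying flat, loose, 0.25 kg: 62 mm across from 8 to 30 mm up, narrowing to 44 at the underside and 46 at the top, 38 high. Origin: centre of the underside, z up.
- tape: bystander, loose, leave alone: yellow roll of tape lying flat, 72 mm across, 24 high; origin at the centre of its underside
- spool: bystander, loose, leave alone: solder spool with white flanges standing upright, 56 mm across, 42 high; origin at the centre of its underside
- flux: bystander, loose, leave alone: small flux bottle with red cap, standing, 40 mm across, 110 high; origin at the centre of its underside
- sink: bystander, loose, leave alone: finned aluminium heat sink, 80 x 60 x 32 mm high; origin at the centre of its underside
- mouse: bystander, loose, leave alone: black computer mouse, 105 x 60 x 30 mm high; origin at the centre of its underside
Things that resemble listed ones, but are neither listed nor needed, are in the scene too. What is shaped like the tub but purple is not meant. Leave any brown or yellow look-alike of the stop alone.

How it is judged:
By the outcome, as a careful person would: the job done as asked, in the order asked, and still so for the second after the job is handed in, with the robot touching nothing.
It also fails if it takes over 72 s, if anything falls off the work surface, if the arm or the gripper's body presses on something with over 40 N, if the wrist force passes 120 N, or if a joint passes its speed limit or range.

## Robot

A 7-joint arm with a two-finger parallel gripper is mounted at the origin on the work surface. World frame = base frame: x ahead of the robot, y to its left, z up, the work surface at z = 0. Lengths are in m, angles in rad, forces in N, time in s.
With the tool pointing down it reaches from about 0.4 to 0.85 m from the base axis. Payload 4.5 kg.
Tool frame: the origin (TCP) lies midway between the tips of the shut fingers; the grasp point (between the pads) lies 19 mm behind it; z points along the fingers, y is the line along which they close (so a half turn about z gives the same grasp; the last joint's range is limited). The gripper opens to 88 mm and grips with 3 to 60 N. Pads are 18 mm wide; open, the fingers measure 123 mm over their backs; the gripper's body (75 mm by 187 mm) begins 45 mm behind the grasp point.
Start: joints at [-1.172, 0.689, -0.195, 1.565, 0.157, 0.902, -0.215], TCP at [0.223, 0.584, 0.239] pointing down, gripper open.
Joint ranges: [-3.01, 3.01], [-0.46, 2.08], [-1.47, 1.51], [0.13, 2.56], [-1, 4.14], [0.04, 2.09], [-2.66, 2.66]. Speed limits (rad/s): [2.57, 2.57, 3.14, 3.14, 3.14, 3.14, 3.14].

## Interface

Orientations are given as a unit quaternion [x, y, z, w].
In Python, from plant import r gives the robot as it stands.
- The arm moves only by the tool move_arm, never from a script. Its argument "targets" is a list that holds one entry, the list of rows, each a list of 7 numbers: the opening, from 0 (shut) to 1 (fully open), then the shift along the tool's x, y, z in mm, then the turn, a rotation vector about the tool's x, y, z in degrees. In form: [[[claw, dx, dy, dz, ax, ay, az], ...]]. A call has 1 to 10 rows; each row is the pose to reach, as a shift and turn from the pose commanded when the call began, along the tool's axes at that moment; what a row does not reach only later rows make up. A row lasts 1/8 s, in which the tool goes at most 62.5 mm and 10.7 degrees, less where a joint would pass 70% of its speed; a pose out of reach is approached as far as the arm can. A call with a gripper value outside its range is refused whole. The fingers move at their own pace and stop on an object; "newtons" is the grip in N (left out, the last holds). Time passes only in rows, so rows that repeat a pose let the fingers close. It gives the time, the measured TCP pose, the force, the opening and the grip force at its end, in the units of the state.
- r.get_state(): the state, without advancing time (a new reading comes with each control period).
- r.snapshot(name): name is "scene" or "top"; returns the picture (384x512x3 uint8, red, green, blue); there is no depth.
- r.camera_info(name): a dict with "fx", "fy", "cx", "cy" (pixels), "R" (3x3) and "t" (3): a world point X has camera coordinates R X + t. Camera axes: x right, y down, z forward; pixel columns grow to the right and rows downward; lengths in m; the calibration is good to about 2 mm. A picture is of the moment at which its call begins. camera_info takes no time and is no camera call.
- r.finish_job(): hands the job in; it is judged then, once.
The state is a dict: "clock": time; "q": joint angles; "qd": joint speeds; "joint_torque": joint torques, N m; "tool_pos": TCP position; "eef_rot": TCP orientation; "contact_force": force on the tool from outside, world axes, zero at the start; "moment": the same for the moment, N m; "opening": opening from 0.0 (shut) to 1.0 (fully open); "finger_force": force on a finger pad.
Only numpy, scipy, OpenCV 4.12 (cv2) and the standard library are available. Lean on these libraries where they do the work, as an engineer would, in place of code of your own. Each camera call takes 0.05 s, during which the arm holds its last target. There are 200 camera calls.

## Working session

There is one attempt and no reset: what is moved stays moved. The work goes in short steps, Python scripts to look and compute and a tool call to move; the robot and the scene stay as the last step left them, time stands still between calls to the robot, and variables do not carry over. Pictures are saved under pics/ and viewed, at most 10 in all, crops included, and the job is handed in when it is done.

Besides the shell and the picture viewer there is one more tool, called after ">>>" by a JSON object that holds its "name" and its "arguments", one argument or row to a line. move_arm: Moves the arm, as the interface text tells. Its arguments: {"type":"object","properties":{"targets":{"type":"array","items":{"type":"array","items":{"type":"array","items":{"type":"number"}}}},"newtons":{"type":"number"}},"required":["targets"]}

```bash
mkdir -p pics; cat > h.py <<'E'
import numpy as np, cv2
from plant import r
def snap(n,f):
    im=cv2.cvtColor(r.snapshot(n),cv2.COLOR_RGB2BGR); cv2.imwrite('pics/'+f,im); return im
def ray(n,u,v,z):
    c=r.camera_info(n); R=np.array(c['R']);t=np.array(c['t'])
    o=-R.T@t; d=R.T@np.array([(u-c['cx'])/c['fx'],(v-c['cy'])/c['fy'],1])
    return o+d*(z-o[2])/d[2]
def proj(n,X):
    c=r.camera_info(n); p=np.array(c['R'])@np.array(X)+np.array(c['t'])
    return np.array([c['fx']*p[0]/p[2]+c['cx'],c['fy']*p[1]/p[2]+c['cy']])
E
python3 - <<'E'
from h import *
a=snap('scene','s0.png');b=snap('top','t0.png')
for n in('scene','top'):
    c=r.camera_info(n);print(n,c['fx'],c['cx'],c['cy'],-np.array(c['R']).T@np.array(c['t']));print(np.round(c['R'],2))
s=r.get_state();print(s)
E
ls
```

```text
scene 349.4099792601682 261.99874664996975 193.34084723781055 [1.13545766 0.14456056 1.08141704]
[[-0.17  0.99  0.01]
 [ 0.84  0.15 -0.52]
 [-0.52 -0.08 -0.85]]
top 426.9606402293521 255.00969605273374 192.01209823731506 [0.40937922 0.04243761 1.38938611]
[[ 0.  -1.  -0. ]
 [-1.  -0.  -0.1]
 [ 0.1  0.  -1. ]]
{'clock': 0.1, 'q': array([-1.17213651,  0.68991029, -0.19447557,  1.56620256,  0.15731483,
        0.90251234, -0.21511766]), 'qd': array([ 0.00020396, -0.00304065, -0.0004206 , -0.00233674, -0.00192794,
        0.00063226, -0.00189413]), 'joint_torque': array([-3.19685416e-03, -5.28502357e+01, -1.27155393e+00, -1.53836668e+01,
       -5.25781454e-02,  2.02333991e-03,  4.53871598e-05]), 'tool_pos': array([0.22288113, 0.58331602, 0.23799274]), 'eef_rot': array([ 1.81405427e-01,  9.83408051e-01, -8.18833742e-04, -7.03467388e-05]), 'contact_force': array([-0.2631108 ,  0.3210081 , -0.32393976]), 'moment': array([-0.0177694 , -0.00165135, -0.00625808]), 'finger_force': 0.0, 'opening': 1.0005380811192284}
h.py
pics
```

View pics/t0.png

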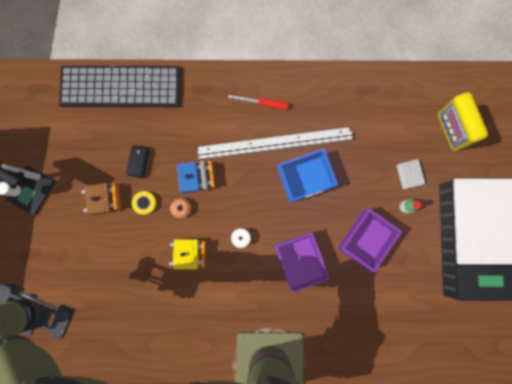

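View pics/s0.png

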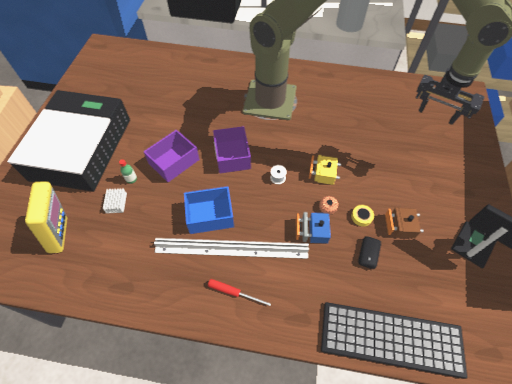

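```bash
python3 - <<'E'
from h import *
a=cv2.imread('pics/t0.png')[122:222,165:360]; b=cv2.imread('pics/s0.png')[180:265,145:340]
z=lambda i:cv2.resize(i,None,fx=4,fy=4,interpolation=cv2.INTER_CUBIC)
cv2.imwrite('pics/c1.png',z(a)); cv2.imwrite('pics/c2.png',z(b))
for n,f in(('top','t0'),('scene','s0')):
    h=cv2.cvtColor(cv2.imread(f'pics/{f}.png'),cv2.COLOR_BGR2HSV)
    m=cv2.inRange(h,(100,130,60),(118,255,255))
    for c in cv2.findContours(m,0,2)[0]:
        if cv2.contourArea(c)>150: print(n,'blue',cv2.contourArea(c),cv2.boundingRect(c),cv2.approxPolyDP(c,3,True)[:,0].tolist())
    m=cv2.inRange(h,(3,110,120),(14,255,255))
    for c in cv2.findContours(m,0,2)[0]:
        if cv2.contourArea(c)>20: print(n,'or',cv2.contourArea(c),cv2.boundingRect(c),cv2.minEnclosingCircle(c))
E
```

```text
top blue 472.0 (178, 163, 21, 29) [[194, 163], [178, 165], [182, 191], [198, 189]]
top blue 1836.0 (279, 150, 58, 52) [[323, 150], [279, 165], [291, 201], [336, 185]]
top or 38.0 (153, 269, 9, 7) ((157.0, 272.0), 4.472236156463623)
top or 29.0 (201, 241, 4, 26) ((202.0, 253.5), 12.54003620147705)
top or 118626.5 (0, 59, 512, 325) ((255.5, 220.0), 301.99554443359375)
scene blue 472.0 (310, 213, 20, 29) [[312, 213], [311, 241], [327, 241], [328, 215]]
scene blue 1777.5 (184, 187, 49, 46) [[227, 187], [184, 193], [190, 232], [232, 226]]
scene blue 280.5 (487, 89, 17, 36) [[487, 89], [496, 124], [503, 116], [497, 92]]
scene blue 653.0 (488, 38, 24, 42) [[511, 38], [494, 49], [488, 59], [493, 77], [511, 79]]
scene blue 7828.0 (0, 0, 147, 84) [[0, 0], [0, 48], [22, 79], [55, 83], [91, 32], [146, 38], [135, 13], [142, 0]]
scene or 24.0 (347, 162, 9, 6) ((351.0, 164.5), 4.031229019165039)
scene or 63.0 (430, 94, 32, 13) ((445.5, 99.5), 16.446983337402344)
scene or 199.5 (461, 81, 27, 20) ((474.28570556640625, 93.38095092773438), 14.334149360656738)
scene or 27.0 (431, 76, 12, 6) ((436.5, 76.5), 5.522780418395996)
scene or 116472.0 (0, 34, 512, 350) ((263.6950988769531, 254.3780975341797), 278.75323486328125)
```

View pics/c1.png

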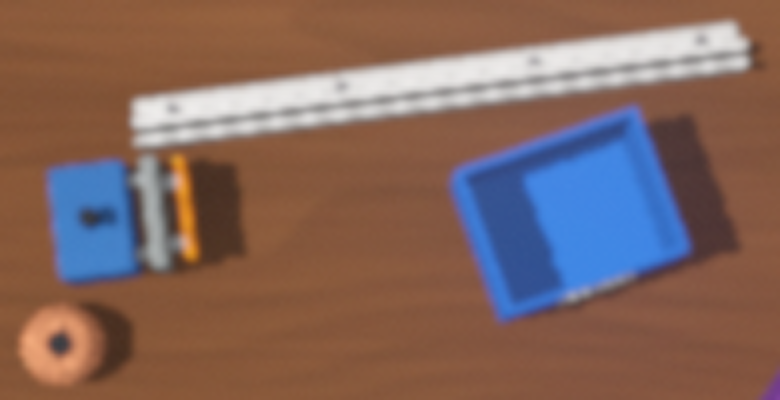

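View pics/c2.png

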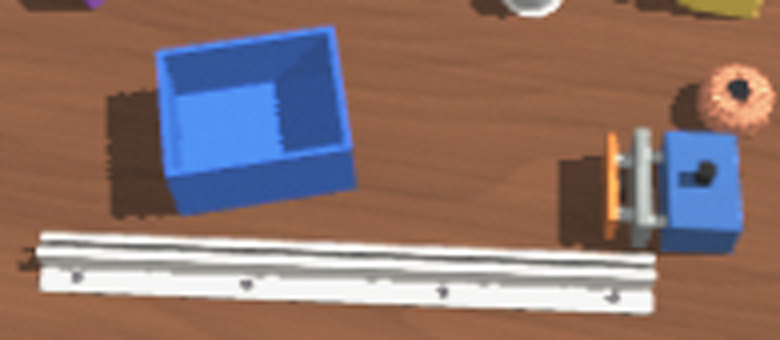

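```bash
cat > m.py <<'E'
from h import *
def edge(img,us,v0f,half,sgn):
    # subpixel boundary white->wood along columns
    g=cv2.cvtColor(img,cv2.COLOR_BGR2HSV); s=255-g[:,:,1].astype(float)
    pts=[]
    for u in us:
        v0=int(round(v0f(u))); vs=np.arange(v0-half,v0+half+1); p=s[vs,u]
        d=sgn*np.diff(p); d[d<0]=0
        k=d.argmax(); w=d[max(0,k-2):k+3]; pts.append((u,(vs[max(0,k-2):k+3][:len(w)]+.5)@w/w.sum()))
    return np.array(pts)
def fit(P):
    P=P[:,:2]; 
    for _ in range(4):
        k=np.polyfit(P[:,1],P[:,0],1); e=P[:,0]-np.polyval(k,P[:,1]); P=P[abs(e)<max(1.5*e.std(),4e-4)]
    return k,e.std()
if __name__=='__main__':
    t=cv2.imread('pics/t0.png');s=cv2.imread('pics/s0.png')
    E=edge(t,range(202,348),lambda u:158.5+(u-199)*(139.5-158.5)/153,4,-1)
    for z in(0,.03):
        kt=fit(np.array([ray('top',u,v,z) for u,v in E])); print('top face',z,kt, np.degrees(np.arctan(kt[0][0])))
    E=edge(s,range(160,306),lambda u:238.5+(u-155)*5/153,4,1)
    ks=fit(np.array([ray('scene',u,v,.03) for u,v in E])); print('scene',ks,np.degrees(np.arctan(ks[0][0])))
    for n,pts in (('top',[(194.,163),(178,165),(182,191),(198,189)]),('scene',[(312,213),(311,241),(327,241),(328,215)])):
        print(n,'housing',[np.round(ray(n,u,v,.05),3)[:2].tolist() for u,v in pts])
    for n,pts in (('top',[(323.5,149.5),(278.5,165),(290.5,201.5),(336.5,185)]),('scene',[(227,187),(184.5,193),(187,224),(232,217)])):
        q=np.array([ray(n,u,v,.075)[:2] for u,v in pts]);print(n,'tub',np.round(q,4).tolist(),q.mean(0),[np.round(np.linalg.norm(q[i]-q[i-1]),3) for i in range(4)])
    for n,u,v in (('top',180.5,208),('scene',329,204)): print('choke',ray(n,u,v,.019))
    for n,pts in (('top',[(210,161),(214,187)]),('scene',[(297.5,214),(298.5,239)])): print('plate',[np.round(ray(n,u,v,.05),4)[:2].tolist() for u,v in pts])
E
python3 m.py
```

```text
top face 0 (array([-0.13647856,  0.68741954]), np.float64(0.0001705291322544021)) -7.771630390614135
top face 0.03 (array([-0.13648133,  0.6815381 ]), np.float64(0.00016955034953636345)) -7.771785915085708
scene (array([-0.1364087 ,  0.68892373]), np.float64(0.00023638396511529736)) -7.767701026877432
top housing [[0.635, 0.243], [0.629, 0.293], [0.546, 0.279], [0.552, 0.229]]
scene housing [[0.556, 0.23], [0.658, 0.237], [0.649, 0.287], [0.554, 0.284]]
top tub [[0.6754, -0.1648], [0.6258, -0.0243], [0.512, -0.0612], [0.5639, -0.2038]] [ 0.59428816 -0.11354004] [np.float64(0.118), np.float64(0.149), np.float64(0.12), np.float64(0.152)]
scene tub [[0.5209, -0.0677], [0.5697, -0.2031], [0.6805, -0.1623], [0.6306, -0.0263]] [ 0.60042203 -0.11484345] [np.float64(0.117), np.float64(0.144), np.float64(0.118), np.float64(0.145)]
choke [0.49384788 0.28804637 0.019     ]
choke [0.49209434 0.28817027 0.019     ]
plate [[0.6419, 0.192], [0.5588, 0.1781]]
plate [[0.5683, 0.1826], [0.6582, 0.1964]]
```

```bash
cat >> h.py <<'E'
N=np.array([.9908,.1353]);T=np.array([-.1353,.9908]);D=.6817;S0=-.088  # rail normal, tangent, face offset, rail y origin along T
from scipy.spatial.transform import Rotation as Ro
def rc(p): p=np.array(p)[:2]; return np.round([p@N-D,p@T-S0],4)
def wc(x,y): return N*(x+D)+T*(y+S0)
def to(x,y,z,yaw):  # rail coords, yaw of tool-y rel. rail y (deg); shift in tool mm / deg
    s=r.get_state();R=Ro.from_quat(s['eef_rot']);w=wc(x,y)
    d=R.inv().apply(np.array([*w,z])-s['tool_pos'])*1000
    a=np.radians(yaw+7.77); G=Ro.from_matrix(np.array([[-np.cos(a),-np.sin(a),0],[-np.sin(a),np.cos(a),0],[0,0,-1]]).T.T)
    print('shift',np.round(d,1),'turn',np.round((R.inv()*G).as_rotvec(degrees=True),1),'world',np.round(w,3))
def st():
    s=r.get_state();F=s['contact_force'];R=Ro.from_quat(s['eef_rot']).as_matrix()
    print(s['clock'],'rail',rc(s['tool_pos']),'z',s['tool_pos'][2].round(4),'tooly',np.degrees(np.arctan2(*(-R[0,1],R[1,1]))).round(2),'F n,t,z',np.round([F[:2]@N,F[:2]@T,F[2]],1),'op',s['opening'])
E
python3 - <<'E'
from h import *
for u,v in((198.5,158.8),(352.6,139.6)): print('railend',rc(ray('top',u,v,0)))
for u,v in((211.9,161),(215.2,187)): print('plate',rc(ray('top',u,v,.05)))
for u,v in((296.3,214),(297.3,239)): print('plate s',rc(ray('scene',u,v,.05)))
for p in((.6754,-.1648),(.6258,-.0243),(.512,-.0612),(.5639,-.2038)):print('tub',rc(p))
for n,u,v in(('sp',241,238),('tape',144,203),('mouse',138,160),('y',188,254),('p1',302,262),('p2',370,240),('flux',408,206),('choke',180.5,208)):print(n,rc(ray('top',u,v,.03)))
st()
to(-.25,.05,.2,0); to(-.215,-.106,.15,0)
E
```

```text
railend [0.0019 0.2325]
railend [-0.0012 -0.2807]
plate [-0.0205  0.1854]
plate [-0.1044  0.1851]
plate s [-0.0938  0.188 ]
plate s [-0.0029  0.1896]
tub [-0.0348 -0.1667]
tub [-0.0649 -0.0207]
tub [-0.1827 -0.0419]
tub [-0.1506 -0.1902]
sp [-0.2739  0.1254]
tape [-0.1232  0.4186]
mouse [0.0177 0.4232]
y [-0.3019  0.2977]
p1 [-0.3734 -0.0553]
p2 [-0.3334 -0.2781]
flux [-0.2428 -0.4148]
choke [-0.1544  0.3047]
0.1 rail [-0.3819  0.6358] z 0.238 tooly -20.9 F n,t,z [-0.2  0.4 -0.3] op 1.0005380811192284
shift [-396.9 -450.5   38.8] turn [ -0.1  -0.  -28.7] world [0.433 0.021]
shift [-502.4 -570.5   89. ] turn [ -0.1  -0.  -28.7] world [ 0.489 -0.129]
```

>>> {"name": "move_arm", "arguments": {
  "targets": [
    [[1,-50,-56,0,0,0,-9],[1,-90,-102,0,0,0,-18],[1,-130,-148,0,0,0,-28.7],[1,-170,-193,0,0,0,-28.7],[1,-210,-238,5,0,0,-28.7],[1,-250,-284,10,0,0,-28.7],[1,-290,-329,20,0,0,-28.7],[1,-330,-375,30,0,0,-28.7],[1,-370,-420,35,0,0,-28.7],[1,-397,-450,39,0,0,-28.7]]
  ]
}}

```text
clock: 1.35
tool_pos: [0.4336, 0.0187, 0.1992]
eef_rot: [-0.066, 0.998, -0.0, -0.0]
contact_force: [-0.2, 0.4, -0.4]
opening: 0.994
finger_force: 0.0
```

```bash
python3 - <<'E'
from h import *
st(); to(-.22,-.106,.15,0); to(-.22,-.106,.02,0)
E
```

```text
1.35 rail [-0.2496  0.0478] z 0.1992 tooly 7.61 F n,t,z [-0.1  0.4 -0.4] op 0.9937317389459033
shift [ -30.1 -153.7   49.3] turn [-0.  -0.1 -0.2] world [ 0.484 -0.13 ]
shift [ -30.2 -153.6  179.3] turn [-0.  -0.1 -0.2] world [ 0.484 -0.13 ]
```

>>> {"name": "move_arm", "arguments": {
  "targets": [
    [[1,-10,-50,0,0,0,0],[1,-20,-100,20,0,0,0],[1,-30,-154,50,0,0,0],[1,-30,-154,80,0,0,0],[1,-30,-154,120,0,0,0],[1,-30,-154,155,0,0,0],[1,-30,-154,179,0,0,0],[1,-30,-154,179,0,0,0]]
  ]
}}

```text
clock: 2.35
tool_pos: [0.4828, -0.1262, 0.0192]
eef_rot: [-0.068, 0.998, 0.0, -0.002]
contact_force: [0.7, -0.2, -0.3]
opening: 1.001
finger_force: 0.0
```

```bash
python3 - <<'E'
from h import *
st()
E
```

```text
2.35 rail [-0.2204 -0.1024] z 0.0192 tooly 7.84 F n,t,z [ 0.7 -0.3 -0.3] op 1.0009073727455122
```

>>> {"name": "move_arm", "arguments": {
  "targets": [
    [[1,-8,0,0,0,0,0],[1,-16,0,0,0,0,0],[1,-24,0,0,0,0,0],[1,-31,0,0,0,0,0],[1,-38,0,0,0,0,0],[1,-45,0,0,0,0,0],[1,-52,0,0,0,0,0],[1,-59,0,0,0,0,0],[1,-66,0,0,0,0,0],[1,-72,0,0,0,0,0]]
  ]
}}

```text
clock: 3.6
tool_pos: [0.5518, -0.1164, 0.0203]
eef_rot: [-0.068, 0.998, 0.0, -0.004]
contact_force: [-8.3, 0.0, 4.4]
opening: 1.001
finger_force: 4.2
```

```bash
python3 - <<'E'
from h import *
st()
E
```

```text
3.6 rail [-0.1507 -0.102 ] z 0.0203 tooly 7.82 F n,t,z [-8.2  1.1  4.4] op 1.0011150294409956
```

>>> {"name": "move_arm", "arguments": {
  "targets": [
    [[1,-3,0,0,0,0,0],[1,-6,0,0,0,0,0],[1,-9,0,0,0,0,0],[1,-12,0,0,0,0,0],[1,-15,0,0,0,0,0],[1,-17,0,0,0,0,0]]
  ]
}}

```text
clock: 4.35
tool_pos: [0.568, -0.1157, 0.0202]
eef_rot: [-0.067, 0.998, -0.001, -0.004]
contact_force: [-7.2, -1.1, 4.1]
opening: 1.001
finger_force: 4.0
```

```bash
python3 - <<'E'
from h import *
st(); snap('top','t1.png')
E
```

```text
4.35 rail [-0.1346 -0.1035] z 0.0202 tooly 7.72 F n,t,z [-7.3 -0.1  4.1] op 1.0006502294621964
```

>>> {"name": "move_arm", "arguments": {
  "targets": [
    [[1,-2,0,0,0,0,0],[1,-4,0,0,0,0,0],[1,-5,0,0,0,0,0]]
  ]
}}

```text
clock: 4.78
tool_pos: [0.5721, -0.1153, 0.0202]
eef_rot: [-0.067, 0.998, -0.001, -0.005]
contact_force: [-10.4, -1.6, 7.6]
opening: 1.001
finger_force: 5.2
```

>>> {"name": "move_arm", "arguments": {
  "targets": [
    [[1,-1.5,0,0,0,0,0],[1,-2,0,0,0,0,0]]
  ]
}}

```text
clock: 5.03
tool_pos: [0.5723, -0.1153, 0.0202]
eef_rot: [-0.067, 0.998, -0.001, -0.007]
contact_force: [-13.2, -1.2, 8.7]
opening: 0.996
finger_force: 6.7
```

```bash
python3 - <<'E'
from h import *
st()
E
```

```text
5.025 rail [-0.1302 -0.1036] z 0.0202 tooly 7.71 F n,t,z [-13.2   0.6   8.7] op 0.9955415478406983
```

>>> {"name": "move_arm", "arguments": {
  "targets": [
    [[1,15,0,0,0,0,0],[1,30,0,0,0,0,0],[1,40,0,-40,0,0,0],[1,40,0,-90,0,0,0],[0.6,40,0,-110,0,0,0]]
  ]
}}

```text
clock: 5.65
tool_pos: [0.541, -0.1192, 0.1336]
eef_rot: [-0.068, 0.998, -0.0, 0.002]
contact_force: [-0.1, 0.7, 0.4]
opening: 0.907
finger_force: 0.0
```

```bash
python3 - <<'E'
from h import *
st(); print(r.get_state()['q'].round(2)); to(-.068,-.235,.13,-90);to(-.068,-.235,.13,90)
t=snap('top','t2.png')
h=cv2.cvtColor(t,cv2.COLOR_BGR2HSV); m=cv2.inRange(h,(100,130,60),(118,255,255))
for c in cv2.findContours(m,0,2)[0]:
    if cv2.contourArea(c)>150: print(cv2.contourArea(c),[(q.tolist(),rc(ray('top',*q,.075)).tolist()) for q in cv2.approxPolyDP(c,3,True)[:,0]])
E
```

```text
5.65 rail [-0.1618 -0.1033] z 0.1336 tooly 7.77 F n,t,z [0.  0.7 0.4] op 0.907279945409662
[ 0.36  0.77 -0.38  1.87  0.49  0.59  1.37]
shift [ -93.7 -131.7    4.1] turn [ 0.2  0.2 90. ] world [ 0.652 -0.237]
shift [ -93.7 -131.7    4.1] turn [ -0.2   0.2 -90. ] world [ 0.652 -0.237]
475.0 [([194, 163], [-0.0242, 0.2395]), ([178, 165], [-0.0239, 0.2896]), ([182, 191], [-0.1064, 0.2865]), ([199, 188], [-0.104, 0.2332])]
1231.5 [([330, 139], [-0.0045, -0.1917]), ([285, 144], [-0.0018, -0.0499]), ([287, 177], [-0.1057, -0.0418]), ([305, 179], [-0.1192, -0.0962]), ([308, 161], [-0.0645, -0.1135]), ([333, 154], [-0.0528, -0.194])]
```

>>> {"name": "move_arm", "arguments": {
  "targets": [
    [[0.6,-10,-15,-10,0,0,-10],[0.6,-20,-30,-10,0,0,-20],[0.6,-30,-45,-10,0,0,-30],[0.6,-40,-60,-10,0,0,-40],[0.6,-50,-75,-10,0,0,-50],[0.6,-60,-90,-10,0,0,-60],[0.6,-75,-105,-10,0,0,-70],[0.6,-85,-120,-5,0,0,-80],[0.6,-94,-132,0,0,0,-90],[0.6,-94,-132,4,0,0,-90]]
  ]
}}

```text
clock: 6.95
tool_pos: [0.6412, -0.2266, 0.1211]
eef_rot: [0.749, -0.663, 0.005, 0.001]
contact_force: [18.9, 60.2, 63.6]
opening: 0.606
finger_force: 0.0
```

```bash
python3 - <<'E'
from h import *
st(); print(r.get_state()['q'].round(2)); to(-.068,-.235,.02,90)
E
```

```text
6.95 rail [-0.077  -0.2233] z 0.1211 tooly 96.96 F n,t,z [26.9 57.1 63.6] op 0.6056208124901453
[ 0.83  1.31 -1.47  1.46  1.31  1.51  2.65]
shift [ 10.6  -8.7 101.3] turn [-0.3 -0.6 -0.8] world [ 0.652 -0.237]
```

```bash
python3 - <<'E'
from h import *
s=r.get_state();print(s['joint_torque'].round(1),s['moment'],s['qd'].round(3))
a=snap('scene','s3.png');b=snap('top','t3.png')
cv2.imwrite('pics/c3.png',cv2.resize(np.hstack([a,b]),(800,300)))
st()
E
```

```text
[  5.5 -57.  -24.1  -6.1   0.8   1.   -0.1] [ 5.0334469  -2.00948163  0.44692488] [ 0.12   0.382 -0.07   0.019  1.042  0.789  0.011]
7.05 rail [-0.0804 -0.2266] z 0.1164 tooly 96.64 F n,t,z [-0.2  0.1  0. ] op 0.6008687827838168
```

View pics/c3.png

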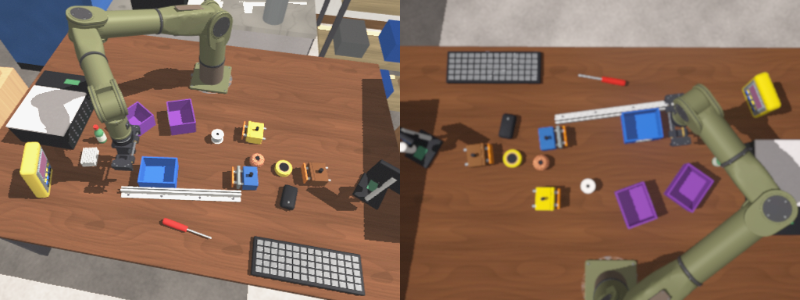

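>>> {"name": "move_arm", "arguments": {
  "targets": [
    [[0.6,0,0,-15,0,0,6],[0.6,0,0,-30,0,0,14],[0.6,0,0,-45,0,0,22],[0.6,0,0,-55,0,0,31],[0.6,0,0,-55,0,0,40],[0.6,0,0,-55,0,0,49],[0.6,0,0,-55,0,0,58],[0.6,0,0,-55,0,0,67],[0.6,0,0,-55,0,0,76],[0.6,0,0,-55,0,0,85]]
  ]
}}

```text
clock: 8.3
tool_pos: [0.6425, -0.2236, 0.1803]
eef_rot: [-0.102, 0.995, -0.004, 0.005]
contact_force: [1.4, -0.7, -0.0]
opening: 0.601
finger_force: 0.0
```

```bash
python3 - <<'E'
from h import *
st(); print(r.get_state()['q'].round(2)); to(-.068,-.235,.17,-89.9)
E
```

```text
8.3 rail [-0.0754 -0.2204] z 0.1803 tooly 11.76 F n,t,z [ 1.3 -0.8 -0. ] op 0.6008542973303319
[ 0.81  1.15 -1.35  1.42  1.13  1.43  1.24]
shift [ -6.3 -14.9  10.5] turn [ 0.   0.9 93.9] world [ 0.652 -0.237]
```

>>> {"name": "move_arm", "arguments": {
  "targets": [
    [[0.6,0,0,0,0,0,9],[0.6,0,0,0,0,0,18],[0.6,0,-5,0,0,0,27],[0.6,0,-10,0,0,0,36],[0.6,-6,-15,0,0,0,45],[0.6,-6,-15,0,0,0,54],[0.6,-6,-15,0,0,0,63],[0.6,-6,-15,0,0,0,73],[0.6,-6,-15,0,0,0,83],[0.6,-6,-15,10,0,0.9,94]]
  ]
}}

```text
clock: 9.55
tool_pos: [0.6521, -0.2368, 0.1713]
eef_rot: [0.656, 0.755, 0.001, 0.001]
contact_force: [-0.6, 0.2, 0.0]
opening: 0.605
finger_force: 0.0
```

```bash
python3 - <<'E'
from h import *
st(); print(r.get_state()['q'].round(2)); to(-.068,-.235,.02,-90)
E
```

```text
9.55 rail [-0.0676 -0.2348] z 0.1713 tooly -82.0 F n,t,z [-0.6  0.3  0. ] op 0.6048945920065368
[ 0.75  1.07 -1.1   1.37  0.96  1.27 -0.27]
shift [ -0.2  -0.7 151.3] turn [0.1 0.  0.2] world [ 0.652 -0.237]
```

>>> {"name": "move_arm", "arguments": {
  "targets": [
    [[0.6,0,0,40,0,0,0],[0.6,0,0,80,0,0,0],[0.6,0,0,120,0,0,0],[0.6,0,0,151,0,0,0],[0.6,0,0,151,0,0,0],[0.6,10,0,151,0,0,0],[0.6,20,0,151,0,0,0],[0.6,30,0,151,0,0,0],[0.6,38,0,151,0,0,0],[0.6,46,0,151,0,0,0]]
  ]
}}

```text
clock: 10.8
tool_pos: [0.6448, -0.1991, 0.0195]
eef_rot: [0.656, 0.755, -0.004, 0.004]
contact_force: [1.0, -9.1, 6.3]
opening: 0.599
finger_force: 4.8
```

```bash
python3 - <<'E'
from h import *
st(); print(r.get_state()['q'].round(2)); to(-.068,-.189,.02,-90)
E
```

```text
10.8 rail [-0.0698 -0.1965] z 0.0195 tooly -82.02 F n,t,z [-0.3 -9.1  6.3] op 0.5987562049470296
[ 0.68  1.23 -0.99  1.5   1.14  1.07 -0.47]
shift [ 7.4  1.8 -0.6] turn [-0.1  0.6  0.2] world [ 0.646 -0.191]
```

>>> {"name": "move_arm", "arguments": {
  "targets": [
    [[0.6,15,1,0,0,0,0],[0.6,23,1,0,0,0,0],[0.6,31,1,0,0,0,0],[0.6,39,1,0,0,0,0],[0.6,47,1,0,0,0,0],[0.6,55,1,0,0,0,0],[0.6,63,1,0,0,0,0],[0.6,71,1,0,0,0,0],[0.6,79,1,0,0,0,0],[0.6,87,1,0,0,0,0]]
  ]
}}

```text
clock: 12.05
tool_pos: [0.6334, -0.1141, 0.0194]
eef_rot: [0.657, 0.754, -0.005, 0.004]
contact_force: [-0.3, -12.7, 8.6]
opening: 0.598
finger_force: 6.2
```

```bash
python3 - <<'E'
from h import *
st(); to(-.068,.015,.02,-90)
t=snap('top','t4.png')
h=cv2.cvtColor(t,cv2.COLOR_BGR2HSV); m=cv2.inRange(h,(100,130,60),(118,255,255))
for c in cv2.findContours(m,0,2)[0]:
    if cv2.contourArea(c)>150: print(cv2.contourArea(c),[(q.tolist(),rc(ray('top',*q,.075)).tolist()) for q in cv2.approxPolyDP(c,3,True)[:,0]])
E
```

```text
12.05 rail [-0.0696 -0.1108] z 0.0194 tooly -82.09 F n,t,z [ -2.  -12.5   8.6] op 0.5980364677816753
shift [125.8   1.9  -2.2] turn [-0.1  0.7  0.1] world [0.618 0.011]
474.0 [([194, 163], [-0.0242, 0.2395]), ([178, 165], [-0.0239, 0.2896]), ([182, 191], [-0.1064, 0.2865]), ([199, 188], [-0.104, 0.2332])]
1544.5 [([293, 143], [-0.0019, -0.0752]), ([255, 148], [-0.002, 0.0448]), ([259, 186], [-0.1222, 0.0481]), ([299, 180], [-0.1199, -0.0774]), ([300, 164], [-0.0706, -0.0875])]
```

Tub tracks along the rail; continue.

>>> {"name": "move_arm", "arguments": {
  "targets": [
    [[0.6,12,0,0,0,0,0],[0.6,20,0,0,0,0,0],[0.6,28,0,0,0,0,0],[0.6,36,0,0,0,0,0],[0.6,44,0,0,0,0,0],[0.6,52,0,0,0,0,0],[0.6,60,0,0,0,0,0],[0.6,68,0,0,0,0,0],[0.6,76,0,0,0,0,0],[0.6,84,0,0,0,0,0]]
  ]
}}

```text
clock: 13.35
tool_pos: [0.6218, -0.0306, 0.0191]
eef_rot: [0.656, 0.754, -0.005, 0.004]
contact_force: [0.8, -12.6, 10.2]
opening: 0.598
finger_force: 6.4
```

>>> {"name": "move_arm", "arguments": {
  "targets": [
    [[0.6,6,0,0,0,0,0],[0.6,12,0,0,0,0,0],[0.6,18,0,0,0,0,0],[0.6,24,0,0,0,0,0],[0.6,30,0,0,0,0,0],[0.6,33,0,0,0,0,0]]
  ]
}}

```text
clock: 14.1
tool_pos: [0.6171, 0.0026, 0.0191]
eef_rot: [0.656, 0.755, -0.004, 0.004]
contact_force: [1.5, -12.9, 10.0]
opening: 0.604
finger_force: 6.4
```

```bash
python3 - <<'E'
from h import *
st(); t=snap('top','t5.png')
h=cv2.cvtColor(t,cv2.COLOR_BGR2HSV); m=cv2.inRange(h,(100,130,60),(118,255,255))
for c in cv2.findContours(m,0,2)[0]:
    if cv2.contourArea(c)>150: print(cv2.contourArea(c),[(q.tolist(),rc(ray('top',*q,.075)).tolist()) for q in cv2.approxPolyDP(c,3,True)[:,0]])
cv2.imwrite('pics/c5.png',cv2.resize(t[130:210,170:300],None,fx=5,fy=5,interpolation=cv2.INTER_CUBIC))
E
```

```text
14.1 rail [-0.0699  0.0071] z 0.0191 tooly -82.02 F n,t,z [ -0.2 -12.9  10. ] op 0.6042860596283284
474.0 [([194, 163], [-0.0242, 0.2395]), ([178, 165], [-0.0239, 0.2896]), ([182, 191], [-0.1064, 0.2865]), ([199, 188], [-0.104, 0.2332])]
1397.5 [([252, 149], [-0.004, 0.0545]), ([217, 153], [-0.0022, 0.1645]), ([221, 190], [-0.1192, 0.1664]), ([261, 185], [-0.1199, 0.0415]), ([258, 166], [-0.0597, 0.0429]), ([247, 156], [-0.0239, 0.0728])]
```

View pics/c5.png

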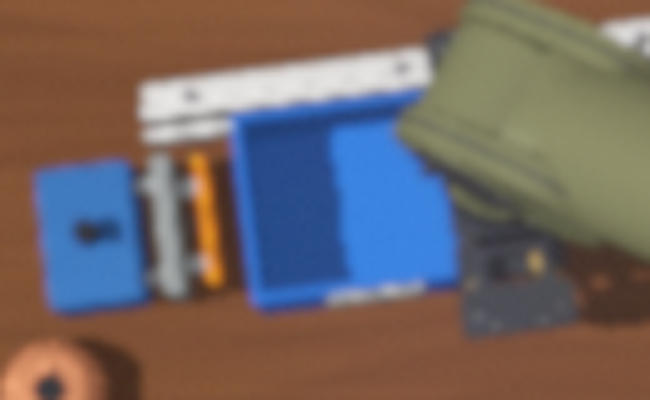

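>>> {"name": "move_arm", "arguments": {
  "targets": [
    [[0.6,4,0,0,0,0,0],[0.6,7,0,0,0,0,0],[0.6,10,0,0,0,0,0]]
  ]
}}

```text
clock: 14.52
tool_pos: [0.6157, 0.0124, 0.0189]
eef_rot: [0.656, 0.755, -0.004, 0.004]
contact_force: [1.2, -12.3, 9.3]
opening: 0.599
finger_force: 6.0
```

>>> {"name": "move_arm", "arguments": {
  "targets": [
    [[0.6,2,0,0,0,0,0],[0.6,4,0,0,0,0,0]]
  ]
}}

```text
clock: 14.78
tool_pos: [0.6151, 0.0163, 0.0189]
eef_rot: [0.656, 0.755, -0.004, 0.004]
contact_force: [1.1, -12.2, 10.6]
opening: 0.597
finger_force: 6.0
```

>>> {"name": "move_arm", "arguments": {
  "targets": [
    [[0.6,2,0,0,0,0,0],[0.6,4,0,0,0,0,0]]
  ]
}}

```text
clock: 15.02
tool_pos: [0.6146, 0.0203, 0.0189]
eef_rot: [0.656, 0.755, -0.004, 0.004]
contact_force: [1.7, -11.5, 10.3]
opening: 0.598
finger_force: 6.0
```

>>> {"name": "move_arm", "arguments": {
  "targets": [
    [[0.6,1.5,0,0,0,0,0],[0.6,3,0,0,0,0,0]]
  ]
}}

```text
clock: 15.28
tool_pos: [0.6142, 0.0232, 0.0189]
eef_rot: [0.656, 0.754, -0.004, 0.004]
contact_force: [1.5, -11.4, 9.1]
opening: 0.595
finger_force: 6.0
```

```bash
python3 - <<'E'
from h import *
st()
E
```

```text
15.275 rail [-0.0701  0.0279] z 0.0189 tooly -82.03 F n,t,z [ -0.1 -11.5   9.1] op 0.5951182315684249
```

>>> {"name": "move_arm", "arguments": {
  "targets": [
    [[0.6,1.5,0,0,0,0,0],[0.6,3,0,0,0,0,0]]
  ]
}}

```text
clock: 15.52
tool_pos: [0.6138, 0.0255, 0.0189]
eef_rot: [0.656, 0.754, -0.005, 0.005]
contact_force: [1.7, -13.5, 10.2]
opening: 0.597
finger_force: 6.8
```

>>> {"name": "move_arm", "arguments": {
  "targets": [
    [[0.6,1,0,0,0,0,0],[0.6,2,0,0,0,0,0]]
  ]
}}

```text
clock: 15.78
tool_pos: [0.6136, 0.0272, 0.0189]
eef_rot: [0.656, 0.754, -0.005, 0.005]
contact_force: [1.4, -13.9, 11.1]
opening: 0.598
finger_force: 6.9
```

>>> {"name": "move_arm", "arguments": {
  "targets": [
    [[0.6,1,0,0,0,0,0],[0.6,2,0,0,0,0,0]]
  ]
}}

```text
clock: 16.02
tool_pos: [0.6133, 0.0289, 0.0189]
eef_rot: [0.657, 0.754, -0.005, 0.005]
contact_force: [1.4, -14.1, 10.8]
opening: 0.603
finger_force: 7.1
```

```bash
python3 - <<'E'
from h import *
st(); t=snap('top','t6.png')
cv2.imwrite('pics/c6.png',cv2.resize(t[140:200,170:270],None,fx=6,fy=6,interpolation=cv2.INTER_CUBIC))
E
```

```text
16.025 rail [-0.0701  0.0337] z 0.0189 tooly -82.07 F n,t,z [ -0.5 -14.2  10.8] op 0.6026668777035039
```

View pics/c6.png

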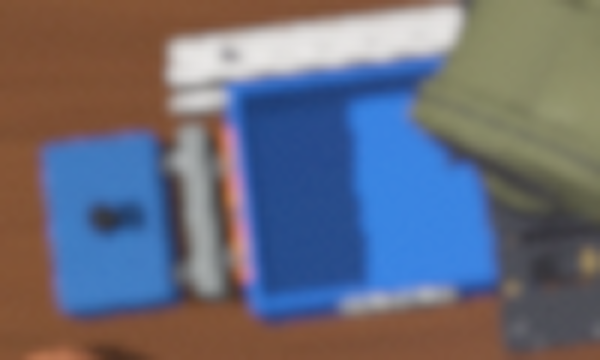

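>>> {"name": "move_arm", "arguments": {
  "targets": [
    [[0.6,1,0,0,0,0,0],[0.6,2,0,0,0,0,0]]
  ]
}}

```text
clock: 16.32
tool_pos: [0.613, 0.0305, 0.0189]
eef_rot: [0.657, 0.754, -0.005, 0.005]
contact_force: [1.0, -15.1, 11.6]
opening: 0.599
finger_force: 7.3
```

>>> {"name": "move_arm", "arguments": {
  "targets": [
    [[0.6,1,0,0,0,0,0],[0.6,2,0,0,0,0,0]]
  ]
}}

```text
clock: 16.58
tool_pos: [0.6128, 0.0324, 0.0189]
eef_rot: [0.657, 0.754, -0.005, 0.005]
contact_force: [1.9, -15.6, 11.4]
opening: 0.594
finger_force: 7.6
```

>>> {"name": "move_arm", "arguments": {
  "targets": [
    [[0.6,1,0,0,0,0,0],[0.6,1.5,0,0,0,0,0]]
  ]
}}

```text
clock: 16.82
tool_pos: [0.6126, 0.0333, 0.0189]
eef_rot: [0.657, 0.754, -0.006, 0.005]
contact_force: [1.9, -16.6, 12.3]
opening: 0.596
finger_force: 8.3
```

>>> {"name": "move_arm", "arguments": {
  "targets": [
    [[0.6,1,0,0,0,0,0],[0.6,1.5,0,0,0,0,0]]
  ]
}}

```text
clock: 17.08
tool_pos: [0.6125, 0.0338, 0.0189]
eef_rot: [0.657, 0.754, -0.006, 0.006]
contact_force: [1.9, -17.4, 13.9]
opening: 0.6
finger_force: 9.2
```

>>> {"name": "move_arm", "arguments": {
  "targets": [
    [[0.6,1,0,0,0,0,0],[0.6,2,0,0,0,0,0],[0.6,2,0,0,0,0,0]]
  ]
}}

```text
clock: 17.45
tool_pos: [0.6124, 0.0346, 0.0189]
eef_rot: [0.657, 0.754, -0.007, 0.007]
contact_force: [1.0, -20.9, 15.0]
opening: 0.604
finger_force: 10.0
```

```bash
python3 - <<'E'
from h import *
st()
E
```

```text
17.45 rail [-0.0703  0.0395] z 0.0189 tooly -82.16 F n,t,z [ -1.8 -20.8  15. ] op 0.6039518844527416
```

>>> {"name": "move_arm", "arguments": {
  "targets": [
    [[0.6,-2,0,0,0,0,0],[0.6,-4,0,0,0,0,0],[0.6,-7,0,0,0,0,0],[0.6,-12,0,0,0,0,0],[0.6,-22,0,0,0,0,0],[0.6,-40,0,0,0,0,0],[0.6,-55,0,-40,0,0,0],[0.6,-60,0,-90,0,0,0],[0.6,-90,0,-130,0,0,0],[0.6,-130,0,-130,0,0,0]]
  ]
}}

```text
clock: 18.7
tool_pos: [0.6308, -0.0835, 0.1516]
eef_rot: [0.654, 0.757, 0.001, 0.001]
contact_force: [0.0, -1.3, -1.1]
opening: 0.603
finger_force: 0.0
```

```bash
cat > tub.py <<'E'
from h import *
import sys
def look(tag):
    t=snap('top',f't{tag}.png');s=snap('scene',f's{tag}.png')
    for n,i in(('top',t),('scene',s)):
        h=cv2.cvtColor(i,cv2.COLOR_BGR2HSV); m=cv2.inRange(h,(100,130,60),(118,255,255))
        for c in cv2.findContours(m,0,2)[0]:
            a=cv2.contourArea(c)
            if 900<a<5000:
                q=cv2.approxPolyDP(c,3,True)[:,0]; print(n,a,[(p.tolist(),rc(ray(n,*p,.075)).tolist()) for p in q])
    return t,s
if __name__=='__main__':
    t,s=look(sys.argv[1]); st()
    f=lambda i:cv2.resize(i,None,fx=6,fy=6,interpolation=cv2.INTER_CUBIC)
    cv2.imwrite(f'pics/z{sys.argv[1]}.png',np.vstack([f(t[142:194,170:270]),f(s[200:248,240:340])])[:600])
E
python3 tub.py 7; python3 - <<'E'
from h import *
print(r.get_state()['q'].round(2)); to(-.16,.03,.14,0)
E
```

```text
top 1737.5 [([252, 149], [-0.004, 0.0545]), ([207, 154], [-0.0012, 0.1959]), ([212, 192], [-0.1217, 0.1948]), ([258, 186], [-0.1218, 0.0512])]
scene 1671.0 [([256, 203], [-0.1161, 0.052]), ([254, 240], [0.0173, 0.0516]), ([299, 242], [0.0184, 0.1921]), ([299, 205], [-0.1145, 0.1948])]
scene 1095.5 [([497, 26], [-1.1575, 1.1794]), ([485, 46], [-0.9977, 1.0736]), ([492, 76], [-0.7909, 1.042]), ([511, 79], [-0.7758, 1.1186]), ([511, 27], [-1.1531, 1.2458])]
18.8 rail [-0.0706 -0.0875] z 0.1472 tooly -82.28 F n,t,z [ 0.2 -0.9 -0.5] op 0.5970501245600702
[ 0.59  1.04 -1.1   1.59  1.    1.17 -0.61]
shift [117.4 -89.5   6.8] turn [ -0.5   0.1 -90. ] world [0.525 0.013]
```

View pics/z7.png

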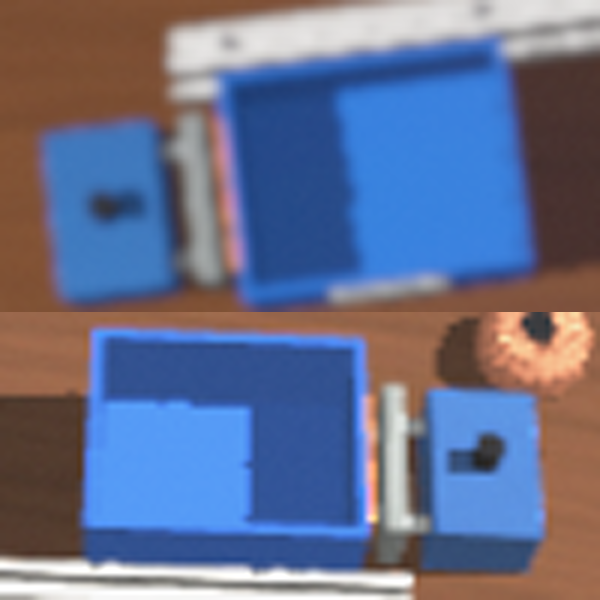

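>>> {"name": "move_arm", "arguments": {
  "targets": [
    [[1,20,-20,0,0,0,-10],[1,40,-40,0,0,0,-20],[1,60,-60,0,0,0,-30],[1,80,-80,0,0,0,-40],[1,100,-95,0,0,0,-50],[1,120,-95,0,0,0,-60],[1,150,-95,0,0,0,-70],[1,180,-95,0,0,0,-80],[1,207,-95,5,-0.5,0,-90],[1,207,-95,7,-0.5,0,-90]]
  ]
}}

```text
clock: 20.05
tool_pos: [0.5041, 0.1091, 0.1402]
eef_rot: [-0.073, 0.997, 0.003, 0.0]
contact_force: [-1.0, -0.1, -0.3]
opening: 0.999
finger_force: 0.0
```

```bash
python3 - <<'E'
from h import *
st();print(r.get_state()['q'].round(2)); to(-.165,.12,.02,0)
E
```

```text
20.05 rail [-0.1675  0.1279] z 0.1402 tooly 8.41 F n,t,z [-1.   0.  -0.3] op 0.9991569642763882
[ 0.38  1.09 -1.36  1.96  1.17  1.21  0.27]
shift [ -2.2  -8.5 120.1] turn [0.3 0.1 0.6] world [0.508 0.102]
```

>>> {"name": "move_arm", "arguments": {
  "targets": [
    [[1,-2,-8.5,40,0.3,0,0.6],[1,-2,-8.5,80,0.3,0,0.6],[1,-2,-8.5,120,0.3,0,0.6],[1,-2,-8.5,120,0.3,0,0.6],[1,-12,-8.5,120,0.3,0,0.6],[1,-22,-8.5,120,0.3,0,0.6],[1,-29,-8.5,120,0.3,0,0.6],[1,-31,-8.5,120,0.3,0,0.6],[1,-33,-8.5,120,0.3,0,0.6]]
  ]
}}

```text
clock: 21.18
tool_pos: [0.5392, 0.1043, 0.0208]
eef_rot: [-0.067, 0.998, -0.001, 0.001]
contact_force: [-0.9, -0.2, 0.4]
opening: 1.001
finger_force: 0.0
```

```bash
python3 - <<'E'
from h import *
st()
E
```

```text
21.175 rail [-0.1334  0.1184] z 0.0208 tooly 7.68 F n,t,z [-0.9 -0.1  0.4] op 1.0012595298629112
```

>>> {"name": "move_arm", "arguments": {
  "targets": [
    [[1,-1,0,0,0,0,0],[1,-2,0,0,0,0,0]]
  ]
}}

```text
clock: 21.42
tool_pos: [0.5409, 0.1046, 0.0206]
eef_rot: [-0.067, 0.998, -0.001, 0.001]
contact_force: [0.1, -0.4, -0.6]
opening: 0.997
finger_force: 0.0
```

>>> {"name": "move_arm", "arguments": {
  "targets": [
    [[1,-1,0,0,0,0,0],[1,-2,0,0,0,0,0]]
  ]
}}

```text
clock: 21.68
tool_pos: [0.5418, 0.1047, 0.0206]
eef_rot: [-0.068, 0.998, -0.001, 0.0]
contact_force: [-5.6, -1.9, 4.8]
opening: 0.998
finger_force: 2.7
```

>>> {"name": "move_arm", "arguments": {
  "targets": [
    [[1,-1,0,0,0,0,0],[1,-2,0,0,0,0,0]]
  ]
}}

```text
clock: 21.92
tool_pos: [0.5418, 0.1046, 0.0206]
eef_rot: [-0.068, 0.998, -0.001, -0.002]
contact_force: [-9.6, -2.7, 6.2]
opening: 1.001
finger_force: 5.3
```

```bash
python3 - <<'E'
from h import *
st();print(r.get_state()['moment'])
E
```

```text
21.925 rail [-0.1307  0.1184] z 0.0206 tooly 7.81 F n,t,z [-9.9 -1.4  6.2] op 1.0006598883306859
[-0.32032115  1.68020599  0.14668858]
```

>>> {"name": "move_arm", "arguments": {
  "targets": [
    [[1,-1,0,0,0,0,0],[1,-2.5,0,0,0,0,0]]
  ]
}}

```text
clock: 22.18
tool_pos: [0.5424, 0.1046, 0.0205]
eef_rot: [-0.069, 0.998, -0.002, -0.003]
contact_force: [-15.3, -6.2, 10.0]
opening: 1.002
finger_force: 7.9
```

```bash
python3 - <<'E'
from h import *
st();print(r.get_state()['moment'])
E
```

```text
22.175 rail [-0.1302  0.1182] z 0.0205 tooly 7.87 F n,t,z [-16.  -4.  10.] op 1.0020276090301865
[-0.55066971  2.46186251  0.03707967]
```

>>> {"name": "move_arm", "arguments": {
  "targets": [
    [[1,2,0,0,0,0,0],[1,5,0,0,0,0,0],[1,10,0,0,0,0,0],[1,25,0,0,0,0,0],[1,42,0,0,0,0,0],[1,45,0,-40,0,0,0],[1,45,0,-85,0,0,0],[1,100,0,-140,0,0,0],[1,140,0,-150,0,0,0],[1,150,0,-150,0,0,0]]
  ]
}}

```text
clock: 23.42
tool_pos: [0.3971, 0.0851, 0.1717]
eef_rot: [-0.068, 0.998, -0.001, 0.003]
contact_force: [0.4, -0.8, 0.6]
opening: 0.997
finger_force: 0.0
```

```bash
python3 tub.py 8; cat > edges.py <<'E'
from h import *
from m import edge,fit
# +y and -y rim edges of tub by scanning rows in top & scene, blue-ness
for tag in('7','8'):
    for n,rows,lo,hi in(('top',range(160,180),200,275),('scene',range(210,232),245,312)):
        i=cv2.imread(f'pics/{"t" if n=="top" else "s"}{tag}.png').astype(float); f=i[:,:,0]-i[:,:,2]
        A=[];B=[]
        for v in rows:
            p=f[v,lo:hi]; w=np.where(p>60)[0]
            if len(w)==0: continue
            a,b=w[0],w[-1]; 
            ea=lo+a-(p[a]-60)/max(p[a]-p[a-1],1) ; eb=lo+b+(p[b]-60)/max(p[b]-p[b+1],1)
            A.append(rc(ray(n,ea,v,.075)));B.append(rc(ray(n,eb,v,.075)))
        A=np.array(A);B=np.array(B);print(tag,n,np.median(A[:,1]),np.polyfit(A[:,0],A[:,1],1)[0].round(3),np.median(B[:,1]),np.polyfit(B[:,0],B[:,1],1)[0].round(3))
E
python3 edges.py; python3 -c "
from h import *
print(r.get_state()['q'].round(2)); to(-.1544,.3047,.14,0);to(-.1544,.3047,.14,-90);to(-.2,.03,.2,-90)"
```

```text
top 1728.5 [([252, 149], [-0.004, 0.0545]), ([207, 154], [-0.0012, 0.1959]), ([212, 192], [-0.1217, 0.1948]), ([258, 185], [-0.1187, 0.0507])]
scene 1676.0 [([256, 203], [-0.1161, 0.052]), ([254, 240], [0.0173, 0.0516]), ([299, 242], [0.0184, 0.1921]), ([299, 205], [-0.1145, 0.1948])]
scene 1095.5 [([497, 26], [-1.1575, 1.1794]), ([485, 46], [-0.9977, 1.0736]), ([492, 76], [-0.7909, 1.042]), ([511, 79], [-0.7758, 1.1186]), ([511, 27], [-1.1531, 1.2458])]
23.525 rail [-0.2753  0.1186] z 0.1704 tooly 7.72 F n,t,z [ 1.5 -0.5 -0.4] op 1.0006237925969999
7 top 0.1975 0.028 0.04815 0.002
[ 0.43  0.94 -1.41  2.24  1.13  1.09  0.06]
shift [-120.6  186.3   30.4] turn [-0.1  0.2 -0. ] world [0.493 0.286]
shift [-120.6  186.3   30.4] turn [ 0.   0.3 90. ] world [0.493 0.286]
shift [-75.5 -88.6 -29.1] turn [ 0.   0.3 90. ] world [0.485 0.008]Traceback (most recent call last):
  File "edges.py", line 12, in <module>
    ea=lo+a-(p[a]-60)/max(p[a]-p[a-1],1) ; eb=lo+b+(p[b]-60)/max(p[b]-p[b+1],1)
                                                                      ~^^^^^
IndexError: index 67 is out of bounds for axis 0 with size 67
```

```bash
sed -i 's/245,312/245,308/; s/p\[b+1\]/p[min(b+1,len(p)-1)]/' edges.py; python3 edges.py; python3 - <<'E'
import cv2,numpy as np
a=cv2.imread('pics/t7.png').astype(int);b=cv2.imread('pics/t8.png').astype(int)
print(a[172,204:214].tolist());print(b[172,204:214].tolist())
a=cv2.imread('pics/s7.png').astype(int);b=cv2.imread('pics/s8.png').astype(int)
print(a[222,296:304].tolist());print(b[222,296:304].tolist())
E
```

```text
7 top 0.1975 0.028 0.04815 0.002
7 scene 0.0479 -0.009 0.19795000000000001 -0.016
8 top 0.19745000000000001 0.026 0.0481 0.001
8 scene 0.04775 -0.008 0.19779999999999998 -0.013
[[138, 139, 137], [102, 108, 126], [96, 106, 151], [144, 124, 165], [180, 127, 146], [183, 110, 96], [158, 85, 50], [135, 71, 35], [134, 72, 37], [136, 74, 36]]
[[137, 137, 135], [100, 107, 125], [91, 105, 153], [137, 123, 170], [175, 126, 151], [179, 109, 103], [155, 83, 51], [133, 69, 35], [131, 70, 35], [135, 73, 38]]
[[150, 83, 51], [140, 78, 47], [132, 76, 46], [208, 111, 63], [233, 150, 117], [184, 154, 198], [89, 124, 186], [96, 98, 97]]
[[148, 83, 50], [139, 80, 50], [130, 75, 45], [222, 120, 67], [239, 155, 118], [181, 151, 196], [86, 120, 182], [94, 96, 95]]
```

```bash
python3 -c "
from h import *
to(-.07,.01,.15,-90)"
```

```text
shift [-205.3 -108.4   21.3] turn [ 0.   0.3 90. ] world [0.617 0.005]
```

>>> {"name": "move_arm", "arguments": {
  "targets": [
    [[0.6,-22,-20,0,0,0,10],[0.6,-44,-40,0,0,0,20],[0.6,-66,-60,0,0,0,30],[0.6,-90,-75,0,0,0,40],[0.6,-112,-85,0,0,0,50],[0.6,-135,-95,0,0,0,60],[0.6,-160,-105,0,0,0,70],[0.6,-185,-108,5,0,0,80],[0.6,-205,-108,15,0,0.3,90],[0.6,-205,-108,21,0,0.3,90]]
  ]
}}

```text
clock: 24.78
tool_pos: [0.6178, 0.0056, 0.1483]
eef_rot: [0.658, 0.753, 0.0, -0.001]
contact_force: [-0.9, -0.4, -0.3]
opening: 0.601
finger_force: 0.0
```

```bash
python3 -c "
from h import *
st();print(r.get_state()['q'].round(2));to(-.07,.03,.02,-90);to(-.07,.01,.02,-90)"
```

```text
24.775 rail [-0.0688  0.01  ] z 0.1483 tooly -82.37 F n,t,z [-1.  -0.3 -0.3] op 0.6009466309280506
[ 0.44  1.   -1.05  1.64  0.96  1.1  -0.77]
shift [ 19.8  -1.1 128.4] turn [-0.1 -0.1 -0.1] world [0.614 0.025]
shift [ -0.2  -1.1 128.3] turn [-0.1 -0.1 -0.1] world [0.617 0.005]
```

>>> {"name": "move_arm", "arguments": {
  "targets": [
    [[0.6,0,-1,45,0,0,0],[0.6,0,-1,90,0,0,0],[0.6,0,-1,128,0,0,0],[0.6,0,-1,128,0,0,0],[0.6,8,-1,128,0,0,0],[0.6,16,-1,128,0,0,0],[0.6,22,-1,128,0,0,0],[0.6,24,-1,128,0,0,0],[0.6,25,-1,128,0,0,0]]
  ]
}}

```text
clock: 25.9
tool_pos: [0.6118, 0.0308, 0.0222]
eef_rot: [0.658, 0.753, 0.0, -0.001]
contact_force: [-0.8, 0.1, 0.4]
opening: 0.596
finger_force: 0.0
```

>>> {"name": "move_arm", "arguments": {
  "targets": [
    [[0.6,1,0,0,0,0,0],[0.6,2,0,0,0,0,0]]
  ]
}}

```text
clock: 26.15
tool_pos: [0.6113, 0.0325, 0.0218]
eef_rot: [0.658, 0.753, 0.0, -0.001]
contact_force: [-0.5, -0.0, -0.2]
opening: 0.603
finger_force: 0.0
```

>>> {"name": "move_arm", "arguments": {
  "targets": [
    [[0.6,1,0,0,0,0,0],[0.6,1,0,0,0,0,0]]
  ]
}}

```text
clock: 26.4
tool_pos: [0.6112, 0.0339, 0.0219]
eef_rot: [0.658, 0.753, 0.0, -0.001]
contact_force: [-0.7, -0.0, 0.2]
opening: 0.6
finger_force: 0.0
```

>>> {"name": "move_arm", "arguments": {
  "targets": [
    [[0.6,1,0,0,0,0,0],[0.6,1,0,0,0,0,0]]
  ]
}}

```text
clock: 26.65
tool_pos: [0.6111, 0.0341, 0.0219]
eef_rot: [0.658, 0.753, -0.0, -0.001]
contact_force: [0.6, -2.5, 1.5]
opening: 0.602
finger_force: 0.8
```

>>> {"name": "move_arm", "arguments": {
  "targets": [
    [[0.6,-2,0,0,0,0,0],[0.6,-6,0,0,0,0,0],[0.6,-20,0,0,0,0,0],[0.6,-40,0,0,0,0,0],[0.6,-50,0,-50,0,0,0],[0.6,-50,0,-110,0,0,0],[0.6,-50,-30,-150,0,0,-5],[1,-40,-60,-160,0,0,-15]]
  ]
}}

```text
clock: 27.65
tool_pos: [0.5581, -0.0142, 0.1848]
eef_rot: [0.553, 0.833, 0.001, 0.001]
contact_force: [0.1, -0.1, -0.4]
opening: 0.69
finger_force: 0.0
```

```bash
python3 -c "
from h import *
t=snap('top','t9.png');s=snap('scene','s9.png')
for n,i in(('top',t),('scene',s)):
    h=cv2.cvtColor(i,cv2.COLOR_BGR2HSV);u,v=proj(n,[.493,.288,.019]).astype(int)
    m=cv2.inRange(h,(2,60,150),(16,255,255));k=np.zeros_like(m);k[v-16:v+17,u-14:u+15]=255;m&=k;m=cv2.morphologyEx(m,cv2.MORPH_OPEN,np.ones((3,3)))
    c=max(cv2.findContours(m,0,2)[0],key=cv2.contourArea);e=cv2.minEnclosingCircle(cv2.convexHull(c));print(n,e,cv2.boundingRect(c),rc(ray(n,*e[0],.02)))
st();to(-.155,.3047,.16,0)"
```

```text
top ((178.98780822753906, 207.81707763671875), 10.021269798278809) (170, 198, 19, 20) [-0.1523  0.3112]
scene ((328.0, 203.0), 20.518383026123047) (314, 188, 29, 31) [-0.1585  0.3035]
27.75 rail [-0.1336 -0.0007] z 0.1834 tooly -67.08 F n,t,z [ 1.7 -0.8 -0.8] op 0.7803993152791057
shift [300.3  59.1  23.7] turn [ -0.   -0.1 -74.9] world [0.493 0.286]
```

>>> {"name": "move_arm", "arguments": {
  "targets": [
    [[1,30,6,0,0,0,-9],[1,65,12,0,0,0,-18],[1,100,18,0,0,0,-27],[1,135,24,0,0,0,-36],[1,170,32,0,0,0,-45],[1,205,40,0,0,0,-54],[1,240,47,5,0,0,-63],[1,275,54,10,0,0,-70],[1,300,59,20,0,0,-75],[1,300,59,24,0,0,-75]]
  ]
}}

```text
clock: 29.0
tool_pos: [0.4957, 0.2876, 0.1576]
eef_rot: [-0.067, 0.998, 0.001, -0.001]
contact_force: [0.4, -0.6, -0.4]
opening: 0.998
finger_force: 0.0
```

```bash
python3 -c "
from h import *
st();print(r.get_state()['q'].round(2));to(-.1545,.305,.012,0)"
```

```text
29.0 rail [-0.1517  0.3059] z 0.1576 tooly 7.67 F n,t,z [ 0.3 -0.6 -0.4] op 0.9979691202730437
[ 0.03  1.07 -1.31  1.77  1.11  1.25  0.1 ]
shift [  2.5  -1.3 145.6] turn [ 0.1 -0.1 -0.1] world [0.493 0.286]
```

>>> {"name": "move_arm", "arguments": {
  "targets": [
    [[1,2.5,-1,40,0,0,0],[1,2.5,-1,80,0,0,0],[1,2.5,-1,110,0,0,0],[1,2.5,-1,130,0,0,0],[1,2.5,-1,140,0,0,0],[1,2.5,-1,145.5,0,0,0],[1,2.5,-1,145.5,0,0,0]]
  ]
}}

```text
clock: 29.88
tool_pos: [0.4937, 0.2855, 0.0135]
eef_rot: [-0.067, 0.998, 0.001, -0.0]
contact_force: [0.0, 0.1, -0.0]
opening: 1.001
finger_force: 0.0
```

```bash
python3 -c "
from h import *
st();to(-.1545,.305,.012,0)
t=snap('top','t10.png');s=snap('scene','s10.png')
f=lambda i:cv2.resize(i,(400,300),interpolation=cv2.INTER_CUBIC)
cv2.imwrite('pics/c10.png',np.hstack([f(t[155:230,145:245]),f(s[165:240,275:375])]))"
```

```text
29.875 rail [-0.1539  0.3041] z 0.0135 tooly 7.64 F n,t,z [ 0.   0.1 -0. ] op 1.0011071938858744
shift [0.6 0.9 1.5] turn [ 0.1 -0.  -0.1] world [0.493 0.286]
```

View pics/c10.png

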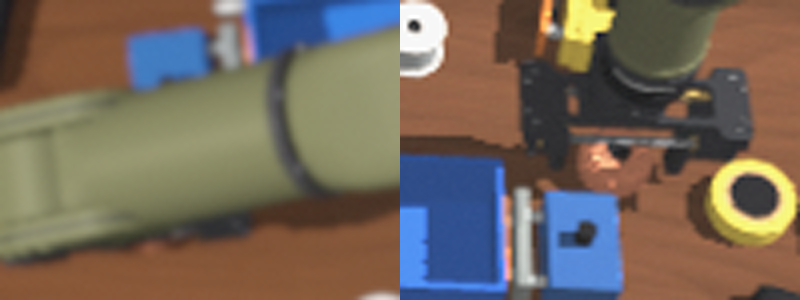

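>>> {"name": "move_arm", "arguments": {
  "targets": [
    [[0.7,0,0,0,0,0,0],[0.6,0,0,0,0,0,0],[0.6,0,0,0,0,0,0],[0.6,0,0,0,0,0,0],[0.6,0,0,0,0,0,0]]
  ],
  "newtons": 20
}}

```text
clock: 30.6
tool_pos: [0.4935, 0.2857, 0.0133]
eef_rot: [-0.067, 0.998, 0.001, -0.001]
contact_force: [-0.7, 1.4, 1.5]
opening: 0.696
finger_force: 20.0
```

>>> {"name": "move_arm", "arguments": {
  "targets": [
    [[0.55,0,0,-5,0,0,0],[0.55,0,0,-15,0,0,0],[0.55,0,0,-30,0,0,0],[0.55,0,0,-30,0,0,0]]
  ]
}}

```text
clock: 31.1
tool_pos: [0.4941, 0.2861, 0.0448]
eef_rot: [-0.067, 0.998, 0.002, 0.0]
contact_force: [1.1, -0.5, -3.0]
opening: 0.694
finger_force: 20.0
```

```bash
python3 -c "
from h import *
st();print(r.get_state()['finger_force']);to(-.0605,.123,.15,0)"
```

```text
31.1 rail [-0.1534  0.3046] z 0.0448 tooly 7.67 F n,t,z [ 1.  -0.6 -3. ] op 0.6942955070935745
19.96257194718055
shift [ -93.4 -181.1 -105.7] turn [ 0.2  0.1 -0.1] world [0.611 0.119]
```

>>> {"name": "move_arm", "arguments": {
  "targets": [
    [[0.55,0,0,-40,0,0,0],[0.55,0,0,-80,0,0,0],[0.55,0,0,-110,0,0,0],[0.55,-15,-30,-115,0,0,0],[0.55,-35,-70,-115,0,0,0],[0.55,-55,-110,-115,0,0,0],[0.55,-75,-145,-110,0,0,0],[0.55,-87,-170,-106,0,0,0],[0.55,-93,-181,-106,0,0,0],[0.55,-93,-181,-106,0,0,0]]
  ]
}}

```text
clock: 32.35
tool_pos: [0.6099, 0.1181, 0.1486]
eef_rot: [-0.066, 0.998, 0.001, -0.001]
contact_force: [-0.4, 1.0, -3.0]
opening: 0.693
finger_force: 20.0
```

```bash
python3 -c "
from h import *
st();to(-.0605,.123,.035,0);to(-.0605,.123,.018,0)
import subprocess"
```

```text
32.35 rail [-0.0615  0.1225] z 0.1486 tooly 7.62 F n,t,z [-0.3  1.  -3. ] op 0.6930846992760427
shift [ -1.1   0.3 113.6] turn [ 0.1 -0.1 -0.1] world [0.611 0.119]
shift [ -1.1   0.2 130.6] turn [ 0.1 -0.1 -0.1] world [0.611 0.119]
```

>>> {"name": "move_arm", "arguments": {
  "targets": [
    [[0.55,0,0,30,0,0,0],[0.55,-1,0,60,0,0,0],[0.55,-1,0,85,0,0,0],[0.55,-1,0,103,0,0,0],[0.55,-1,0,115,0,0,0],[0.55,-1,0,121,0,0,0],[0.55,-1,0,124,0,0,0],[0.55,-1,0,126,0,0,0]]
  ]
}}

```text
clock: 33.35
tool_pos: [0.6111, 0.1187, 0.0231]
eef_rot: [-0.067, 0.998, 0.001, -0.0]
contact_force: [-0.2, -0.2, -1.8]
opening: 0.697
finger_force: 20.0
```

>>> {"name": "move_arm", "arguments": {
  "targets": [
    [[0.55,0,0,1,0,0,0],[0.55,0,0,2,0,0,0]]
  ]
}}

```text
clock: 33.6
tool_pos: [0.611, 0.1185, 0.0209]
eef_rot: [-0.067, 0.998, 0.001, -0.0]
contact_force: [-0.4, 0.4, -2.8]
opening: 0.691
finger_force: 20.0
```

>>> {"name": "move_arm", "arguments": {
  "targets": [
    [[0.55,0,0,1,0,0,0],[0.55,0,0,1,0,0,0]]
  ]
}}

```text
clock: 33.85
tool_pos: [0.6107, 0.1185, 0.0196]
eef_rot: [-0.067, 0.998, 0.001, -0.001]
contact_force: [0.8, 0.1, -3.3]
opening: 0.696
finger_force: 20.0
```

```bash
python3 -c "
from h import *
st()"
```

```text
33.85 rail [-0.0605  0.1228] z 0.0196 tooly 7.67 F n,t,z [ 0.8  0.  -3.3] op 0.6958926221274021
```

>>> {"name": "move_arm", "arguments": {
  "targets": [
    [[0.55,0,0,0.7,0,0,0],[0.55,0,0,1,0,0,0]]
  ]
}}

```text
clock: 34.1
tool_pos: [0.6108, 0.1185, 0.0186]
eef_rot: [-0.067, 0.998, 0.001, -0.001]
contact_force: [-0.0, -0.4, -3.3]
opening: 0.693
finger_force: 20.0
```

>>> {"name": "move_arm", "arguments": {
  "targets": [
    [[0.55,0,0,0.7,0,0,0],[0.55,0,0,0.7,0,0,0]]
  ]
}}

```text
clock: 34.35
tool_pos: [0.6108, 0.1185, 0.0183]
eef_rot: [-0.067, 0.998, 0.001, -0.001]
contact_force: [-0.2, -1.0, 0.8]
opening: 0.695
finger_force: 20.0
```

>>> {"name": "move_arm", "arguments": {
  "targets": [
    [[0.72,0,0,0,0,0,0],[0.78,0,0,0,0,0,0],[0.85,0,0,0,0,0,0],[0.85,0,0,0,0,0,0]]
  ],
  "newtons": 5
}}

```text
clock: 34.85
tool_pos: [0.6108, 0.1186, 0.0179]
eef_rot: [-0.067, 0.998, 0.001, -0.001]
contact_force: [0.6, 0.0, -0.3]
opening: 0.85
finger_force: 0.0
```

>>> {"name": "move_arm", "arguments": {
  "targets": [
    [[0.85,0,0,-5,0,0,0],[0.85,0,0,-20,0,0,0],[0.85,0,0,-50,0,0,0],[0.85,0,0,-90,0,0,0],[0.85,0,0,-130,0,0,0],[0.85,50,0,-150,0,0,0],[0.85,105,0,-160,0,0,0],[0.85,160,0,-160,0,0,0],[0.85,180,0,-160,0,0,0]]
  ]
}}

```text
clock: 35.98
tool_pos: [0.4298, 0.0932, 0.1792]
eef_rot: [-0.069, 0.998, -0.0, -0.0]
contact_force: [1.5, 0.2, -0.4]
opening: 0.85
finger_force: 0.0
```

```bash
python3 tub.py 11; sed -i "s/('7','8')/('7','11')/" edges.py; python3 edges.py
```

```text
top 1728.0 [([251, 149], [-0.0035, 0.0576]), ([207, 154], [-0.0012, 0.1959]), ([212, 192], [-0.1217, 0.1948]), ([258, 185], [-0.1187, 0.0507])]
scene 1673.0 [([256, 203], [-0.1161, 0.052]), ([254, 240], [0.0173, 0.0516]), ([299, 242], [0.0184, 0.1921]), ([299, 205], [-0.1145, 0.1948])]
scene 1095.5 [([497, 26], [-1.1575, 1.1794]), ([485, 46], [-0.9977, 1.0736]), ([492, 76], [-0.7909, 1.042]), ([511, 79], [-0.7758, 1.1186]), ([511, 27], [-1.1531, 1.2458])]
36.075 rail [-0.242   0.1224] z 0.1791 tooly 7.87 F n,t,z [-0.5  0.1  0.2] op 0.8491277655941377
7 top 0.1975 0.028 0.04815 0.002
7 scene 0.0479 -0.009 0.19795000000000001 -0.016
11 top 0.1975 0.025 0.04815 0.002
11 scene 0.04775 -0.009 0.19785 -0.013
```

View pics/z11.png

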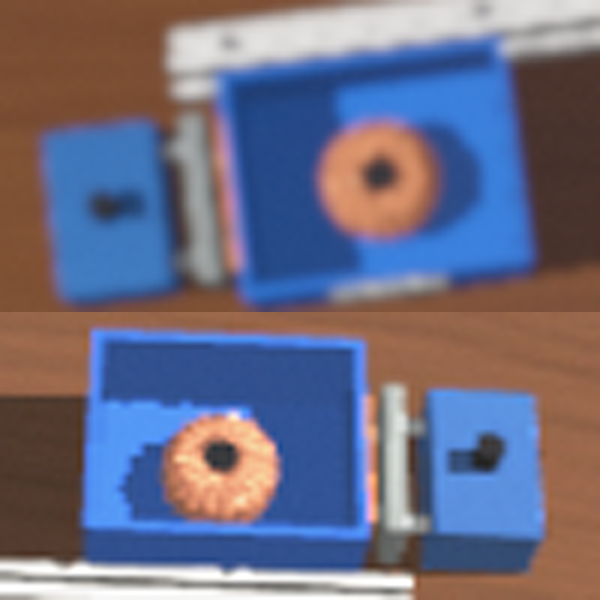

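The choke lies flat on the tub floor. The tub hasn't moved: it is still flush along the rail with the plate pressed in.

```bash
python3 -c "
from h import *
print(r.finish_job())"
```

```text
the job is handed in; nothing more can be done
None
```

I slid the blue tub flush along the rail with the orange plate fully in, set the copper choke flat on its floor, and handed the job in at about 36 s. A brief 63 N force reading came up during one wrist turn at the joint limits; it was back to zero within 0.1 s with nothing seen touching, so I take it as a motion artefact.

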